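Hold the fitting lid just above the ultrasonic cleaner

TASK

The small ultrasonic cleaner is still degassing, so its lid must wait just above it: of the three look-alike lids pick the one that fits (it covers the tank mouth all round without overhanging the cleaner's top: the middle size), lift it by its bar handle and carry it over the blue splash guard. Stop with it hovering about a finger's width (15 mm) above the cleaner's top, level, centred and squared up with the tank mouth, without letting it touch the guard or the cleaner at any time, and finish while still holding it there: do not put it down or let go. Leave the other lids and everything else on the bench where they are.

Things in the scene. Friction and masses are not known exactly. Their poses are not given: they have to be found in the camera images.
- lid_fit: the lid that fits, the middle one of three: flat steel plate 134 x 84 x 6 mm, 0.18 to 0.36 kg, on the bench at the robot's right (-y), with a black bar handle on two thin posts above its middle. Bar: 70 mm long along x, 14 wide, from 28 to 44 mm above the underside, its middle at 36. Origin: centre of the underside; x long side (within 15 deg of world x), y short side, z up. The lids swap places
- lid_large: too large, leave alone: flat steel plate 160 x 104 x 6 mm, about 0.36 kg, on the bench at the robot's right (-y), with a black bar handle on two thin posts above its middle. Bar: 70 mm long along x, 14 wide, from 28 to 44 mm above the underside, its middle at 36. Origin: centre of the underside; x long side (within 15 deg of world x), y short side, z up. The lids swap places
- lid_small: too small, leave alone: flat steel plate 108 x 64 x 6 mm, about 0.17 kg, on the bench at the robot's right (-y), with a black bar handle on two thin posts above its middle. Bar: 70 mm long along x, 14 wide, from 28 to 44 mm above the underside, its middle at 36. Origin: centre of the underside; x long side (within 15 deg of world x), y short side, z up. The lids swap places
- cleaner: small benchtop ultrasonic cleaner on the robot's left (+y), fixed: a steel box 150 mm (its x) x 100 mm (its y) x 135 mm high with a blue control panel on its +x end and an open tank mouth 114 x 64 mm in the middle of its flat top. Origin: centre of its underside, z up. Turned up to about 20 degrees
- cleaner_rim (a point): centre of the tank mouth, at the level of the cleaner's flat top (135 mm above the bench); x along the mouth's long side, y along the short one, z up. The lid may face either way round (half a turn makes no difference)
- guard: fixed blue upright splash guard between lids and cleaner: panel 320 mm long along its x, 6 mm thick, top edge 160 mm above the bench, on a flat steel foot 60 mm wide and 6 mm high. Origin: centre of the underside; z up
- rinse_bottle: white bottle with red cap, 60 mm across, 170 mm tall, beyond the guard's far end; origin: centre of the underside
- beaker: white open beaker, 72 mm across, 90 mm tall, on the far left; origin: centre of the underside
- jar: amber jar with black lid, 68 mm across, 85 mm tall, on the far side; origin: centre of the underside
- brush: small brush lying on the bench at the near right, across the robot's front; origin on the bench under its middle
Mind the look-alikes: they are no part of the job. Leave any green, pink or yellow look-alike of the lid_fit alone.

How it is judged (in metres and radians):
On the way, in this order (a step that is already met when the one before it is completed fails the run):
1. the fitting lid is lifted off the bench by the fingers (height (world z) of lid_fit above 0.05 m and contact force between lid_fit and the fingers above 0.5 N), for 0.1 s.
2. the fitting lid is carried above the splash guard (height (world z) of lid_fit above 0.16 m and y of lid_fit in the frame of guard between -0.07 and 0.07 m and x of lid_fit in the frame of guard between -0.18 and 0.18 m and contact force between lid_fit and the fingers above 0.5 N), for 0.05 s.
At the end, for the whole second after the job is handed in: The fitting lid is held still in the fingers, its underside 4 to 30 mm above the cleaner's top, centred on the mouth within 10 mm, squared up within 0.12 rad (either way round), level within 0.10 rad, not touching the cleaner; all other loose things within 30 mm of where they were (z of lid_fit in the frame of cleaner_rim between 0.004 and 0.03 m and horizontal distance between lid_fit and cleaner_rim below 0.01 m and angle between the x axis of lid_fit and the x axis of cleaner_rim, either way round below 0.12 rad and angle between lid_fit's own z axis and vertical below 0.1 rad and linear speed of lid_fit below 0.02 m/s and contact force between lid_fit and cleaner below 0.05 N and contact force between lid_fit and the fingers above 0.5 N and distance of each of lid_large, lid_small, rinse_bottle, beaker, jar, brush from where it was at the start of the episode below 0.03 m); the arm keeps its last pose, push and grip.
It fails at once if the lid touches the cleaner (contact force between lid_fit and cleaner above 0.3 N).
It fails at once if the lid touches the splash guard (contact force between lid_fit and guard above 0.3 N).
It fails at once if another lid is moved (distance of any of lid_large, lid_small from where it was at the start of the episode above 0.03 m).
It fails at once if the bottle, beaker, jar or brush is moved or tipped over (distance of any of rinse_bottle, beaker, jar, brush from where it was at the start of the episode above 0.03 m or angle between any of rinse_bottle, beaker, jar's own z axis and vertical above 0.5 rad).
It also fails if it takes over 48 s, if anything falls off the work surface, if the arm or the gripper's body presses on something with over 40 N, if the wrist force passes 120 N, or if a joint passes its speed limit or range.

ROBOT

A 6-joint arm with a two-finger parallel gripper is mounted at the origin on the work surface. World frame = base frame: x ahead of the robot, y to its left, z up, the work surface at z = 0. Lengths are in m, angles in degrees, forces in N, time in s.
With the tool pointing down it reaches from about 0.25 to 0.775 m from the base axis. Payload 4 kg.
Tool frame: the origin (TCP) lies midway between the tips of the shut fingers; the grasp point (between the pads) lies 19 mm behind it; z points along the fingers, y is the direction in which the jaws open and shut (so a half turn about z gives the same grasp; the last joint's range is limited). The gripper opens to 94 mm and grips with 3 to 60 N. Pads are 16 mm wide; open, the fingers measure 119 mm over their backs; the gripper's body (75 mm by 177 mm) begins 78 mm behind the grasp point.
Start: joints at [-76.839, 4.996, 78.535, -0, 96.463, -5.907], TCP at [0.18, -0.52, 0.206] pointing down, gripper open.
Joint ranges: [-177.83, 177.83], [-43.37, 116.18], [15.69, 146.23], [-61.86, 241.86], [9.47, 152.12], [-147.06, 147.06]. Speed limits (degrees/s): [159.86, 159.86, 180, 180, 180, 180].

INTERFACE

Orientations are given as [roll, pitch, yaw] about the fixed x, y, z axes, in that order (R = Rz(yaw) Ry(pitch) Rx(roll)).
In Python, from bench import r gives the robot as it stands.
- The arm moves only by the shell command python3 -m inch 'ROWS' [FORCE]. ROWS is JSON, a list of rows, each a list of 5 numbers: the shift along the tool's x, y, z in cm, then the turn about the tool's z in degrees, then the opening, from 0 (shut) to 1 (fully open). A call has 1 to 5 rows; each row is the pose to reach, as a shift and turn from the pose commanded when the call began, along the tool's axes at that moment; what a row does not reach only later rows make up. A row lasts 1/10 s, in which the tool goes at most 50 mm and 8.59 degrees, less where a joint would pass 70% of its speed; a pose out of reach is approached as far as the arm can. A call with a gripper value outside its range is refused whole. The fingers move at their own pace and stop on an object; FORCE is the grip in N (left out, the last holds). Time passes only in rows, so rows that repeat a pose let the fingers close. It gives the time, the measured TCP pose, the force and the opening at its end, in the units of the state.
- r.read_state(): the state, without advancing time (a new reading comes with each control period).
- r.grab_frame(name): name is "scene" or "side" or "wrist"; returns a dict with "pixels" (400x640x3 uint8, red, green, blue), "depth" (400x640 float32, m along the optical axis (not along the pixel's ray), 0 where there is no reading), "camera_matrix" (3x3 intrinsics, pixels), "cam_to_world" (4x4, takes a point from camera to world coordinates); the wrist camera has in their place "T_tool_cam" (4x4, takes a point from camera to tool coordinates, whose origin is the TCP and whose axes are the flange's). Camera axes: x right, y down, z forward; pixel columns grow to the right and rows downward; lengths in m; the calibration is good to about 2 mm. A picture is of the moment at which its call begins: read the wrist's pose just before it.
- r.job_done(): hands the job in, once; it reports no verdict.
Trained networks look in a picture, given as the dict that the camera call returned (one of the last four; its "shot" number tells which), for a name from the list of things; names that differ only in an ending like _2 or _b are one class to them, and where a whole thing is asked for, a point or a joint stands for the part that bears it (a point fixed in the world has none). Each returns a list of dicts, best first, with "confidence" (0 to 1); they miss things now and then, are a little off and sometimes report something else, mostly with a low value. They report only what shows in the picture. A call takes as long as a camera call. They do not tell look-alikes from the thing itself.
- r.look_for(picture, query): "pixel" ([column, row] in pixels, amid what is visible of it).
The state is a dict: "clock": time; "q": joint angles; "joint_velocities": joint speeds; "tau": joint torques, N m; "tcp_pos": TCP position; "orientation": TCP orientation; "ft_force": force on the tool from outside, world axes, zero at the start; "moment": the same for the moment, N m; "grip_width": finger opening in m.
Only numpy, scipy, OpenCV 4.12 (cv2) and the standard library are available. Lean on these libraries where they do the work, as an engineer would, in place of code of your own. Each camera call takes 0.05 s, during which the arm holds its last target.

## Working session

There is one attempt and no reset: what is moved stays moved. The work goes in short steps, Python scripts to look and compute and a shell command to move; the robot and the scene stay as the last step left them, time stands still between calls to the robot, and variables do not carry over. Pictures are saved under pics/ and viewed, and the job is handed in when it is done.

```bash
mkdir -p pics; ls
python3 - <<'E'
from bench import r
import cv2,numpy as np,pickle
s=r.read_state();print(s)
for n in ["scene","side","wrist"]:
    f=r.grab_frame(n); cv2.imwrite(f"pics/{n}0.png",f["pixels"][:,:,::-1]); pickle.dump(f,open(f"{n}0.pkl","wb"))
    print(n,f["camera_matrix"].tolist(),f.get("cam_to_world",f.get("T_tool_cam")).round(3).tolist())
    for q in ["lid_fit","cleaner","guard"]:
        print(q,[(d["pixel"],round(d["confidence"],2)) for d in r.look_for(f,q)])
E
```

```text
pics
{'clock': 0.0, 'q': array([-7.68400140e+01,  5.03898643e+00,  7.86231429e+01,  4.97941142e-04,
        9.64637579e+01, -5.90714484e+00]), 'joint_velocities': array([-0.11161068, -0.06194393,  0.06109262, -0.00480499,  0.1116083 ,
        0.0701174 ]), 'tau': array([-2.38979901e-04, -3.40173519e+01, -3.02432120e+01,  7.17683346e-02,
        3.29124823e-02, -1.56897181e-04]), 'tcp_pos': array([ 0.17954518, -0.51928889,  0.20431955]), 'orientation': array([-1.79874832e+02, -1.34481441e-02,  1.90671716e+01]), 'ft_force': array([-0.64652887,  0.72965085,  0.68481518]), 'moment': array([-0.06371154, -0.00293494, -0.05550135]), 'grip_width': 0.09405985432344047}
scene [[385.0493557715993, 0.0, 312.91635338486265], [0.0, 385.0493557715993, 205.77956996511134], [0.0, 0.0, 1.0]] [[-0.86, 0.421, -0.287, 0.857], [0.51, 0.702, -0.497, 0.377], [-0.008, -0.574, -0.819, 0.927], [0.0, 0.0, 0.0, 1.0]]
lid_fit [([338.3, 213.2], 0.95), ([280.5, 115.2], 0.83), ([472.2, 280.2], 0.64), ([340.2, 131.9], 0.6), ([221.2, 143.5], 0.58)]
cleaner [([419.6, 313.3], 0.73), ([274.4, 154.9], 0.21)]
guard [([353.3, 258.6], 0.87)]
side [[483.4248854893465, 0.0, 319.5430094512552], [0.0, 483.4248854893465, 189.65809580482704], [0.0, 0.0, 1.0]] [[-0.727, -0.491, 0.481, -0.098], [-0.687, 0.516, -0.511, 0.557], [0.002, -0.702, -0.712, 1.071], [0.0, 0.0, 0.0, 1.0]]
lid_fit [([376.5, 133.2], 0.94), ([335.3, 235.3], 0.91), ([455.3, 217.6], 0.76)]
cleaner [([226.0, 290.6], 0.8)]
guard [([278.6, 241.0], 0.92), ([333.0, 230.9], 0.39)]
wrist [[279.74847922959583, 0.0, 314.7061210220493], [0.0, 279.74847922959583, 201.86977816163608], [0.0, 0.0, 1.0]] [[0.0, -0.972, -0.236, 0.069], [1.0, 0.0, -0.0, 0.0], [0.0, -0.236, 0.972, -0.178], [0.0, 0.0, 0.0, 1.0]]
lid_fit [([421.1, 33.3], 0.74), ([264.6, 65.6], 0.57)]
cleaner []
guard []
```

View pics/scene0.png

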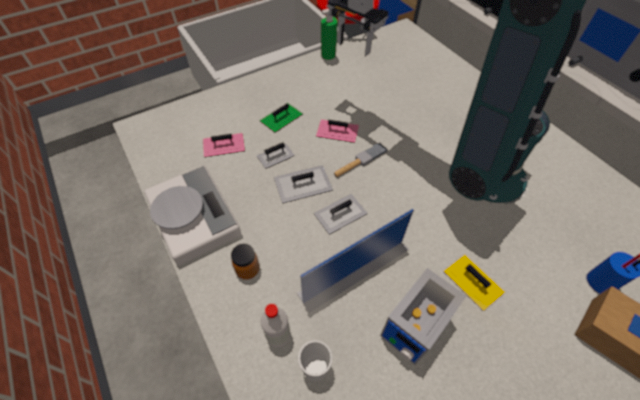

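View pics/side0.png

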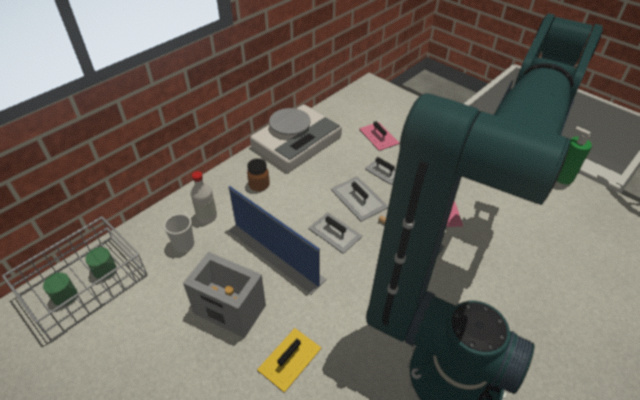

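View pics/wrist0.png

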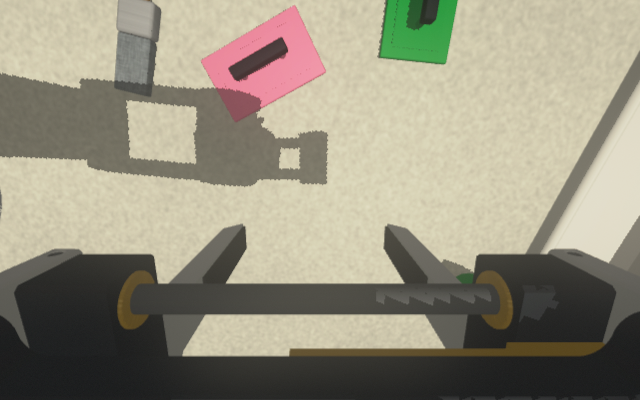

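The scene picture shows three grey lids at about (275,154), (303,183) and (340,213). The look-alikes are pink (223,145) and (337,130), green (281,117) and yellow (474,281). The cleaner is at (423,312), the guard at (355,258). Next I measure sizes in a rectified view of the bench.

```bash
cat > h.py <<'E'
import numpy as np,cv2,pickle
def cloud(f,T=None):
    K=f["camera_matrix"];T=f["cam_to_world"] if T is None else T
    d=f["depth"];v,u=np.mgrid[:d.shape[0],:d.shape[1]]
    P=np.stack([(u-K[0,2])/K[0,0]*d,(v-K[1,2])/K[1,1]*d,d],-1)@T[:3,:3].T+T[:3,3]
    P[d==0]=np.nan
    return P
def ortho(f,z,x0,x1,y0,y1,s=1000,T=None):
    # image: columns = -y (left=+y), rows: top = +x ; s px per m
    K=f["camera_matrix"];T=f["cam_to_world"] if T is None else T
    W,H=int((y1-y0)*s),int((x1-x0)*s)
    r,c=np.mgrid[:H,:W];X=x1-r/s;Y=y1-c/s
    P=np.stack([X,Y,np.full_like(X,z,float)],-1)
    p=(P-T[:3,3])@T[:3,:3]
    return cv2.remap(f["pixels"],(K[0,0]*p[...,0]/p[...,2]+K[0,2]).astype(np.float32),(K[1,1]*p[...,1]/p[...,2]+K[1,2]).astype(np.float32),cv2.INTER_CUBIC)
E
python3 - <<'E'
from h import *
for n in ["scene","side"]:
    f=pickle.load(open(n+"0.pkl","rb"));P=cloud(f)
    for c in ([(275,156),(303,185),(340,215),(423,312),(355,258)] if n=="scene" else [(376,170),(358,198),(335,235),(226,290),(278,241)]):
        print(n,c,P[c[1],c[0]].round(3))
    o=ortho(f,0.006,0.2,0.8,-0.6,0.2); cv2.imwrite(f"pics/orth_{n}.png",o[:,:,::-1])
E
```

```text
scene (275, 156) [ 0.538 -0.414  0.004]
scene (303, 185) [ 0.521 -0.262  0.009]
scene (340, 215) [ 0.484 -0.113  0.008]
scene (423, 312) [0.489 0.238 0.062]
scene (355, 258) [0.553 0.052 0.085]
side (376, 170) [ 0.552 -0.399  0.005]
side (358, 198) [ 0.513 -0.263  0.005]
side (335, 235) [ 0.468 -0.108  0.004]
side (226, 290) [0.506 0.242 0.074]
side (278, 241) [0.523 0.056 0.078]
```

View pics/orth_scene.png

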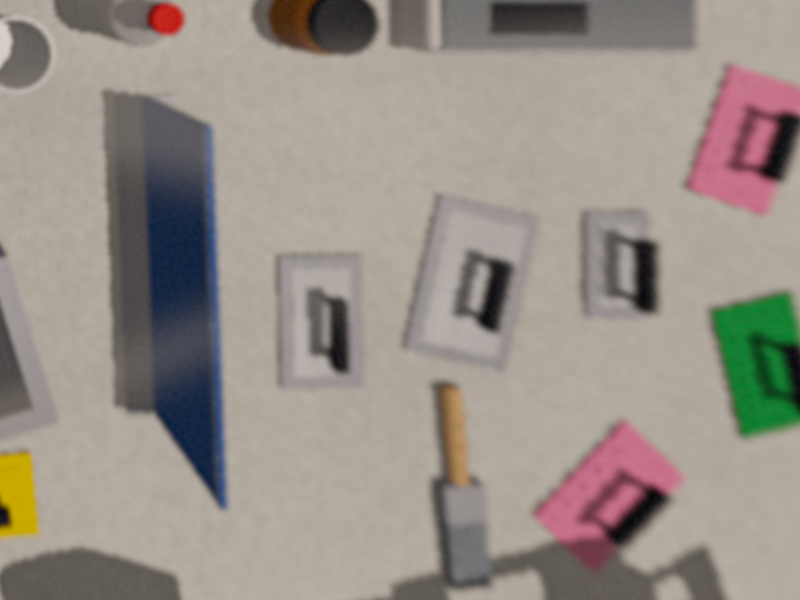

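View pics/orth_side.png

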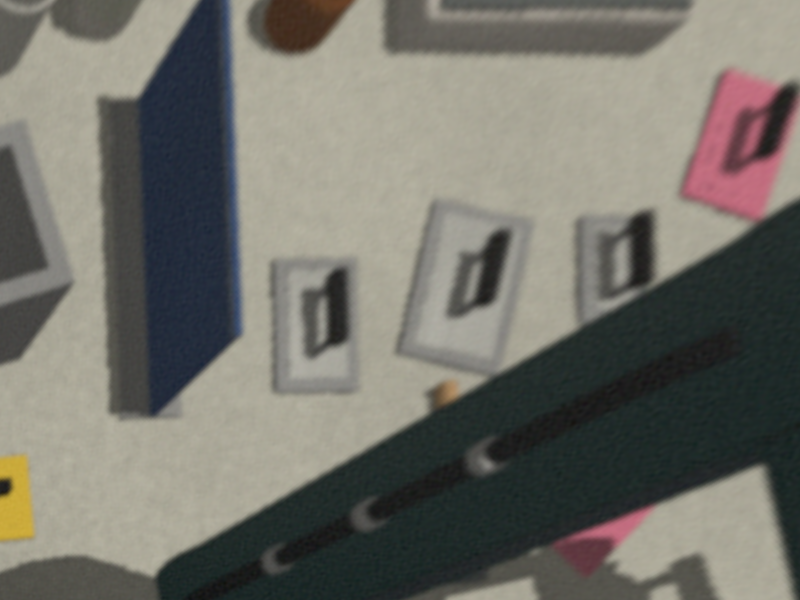

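Rectified at 1 mm/px, the left grey lid is about 84 × 132 mm, so it is lid_fit. The middle one is about 104 × 160 (large), the right one about 64 × 105 (small). lid_fit is centred near (0.477, -0.118) and nearly aligned with x. Close crop to check the choice, plus the cleaner top rectified at z=0.135.

Run:
```python
from h import *
f=pickle.load(open("scene0.pkl","rb"));g=pickle.load(open("side0.pkl","rb"))
c=cv2.resize(f["pixels"][130:250,240:400],None,fx=4,fy=4,interpolation=cv2.INTER_CUBIC);cv2.imwrite("pics/crop.png",c[:,:,::-1])
a=np.hstack([ortho(x,0.135,0.35,0.65,0.13,0.33,s=1800) for x in (f,g)]);cv2.imwrite("pics/top.png",a[:,:,::-1])
for n,x in(("scene",f),("side",g)):
    P=cloud(x)
    m=(abs(P[...,2]-.135)<.006)&(P[...,1]>.13)&(P[...,1]<.36)&(P[...,0]>.3)&(P[...,0]<.7)
    q=P[m];r=cv2.minAreaRect(q[:,:2].astype(np.float32));print(n,m.sum(),r,np.median(q[:,2]))
    m=(P[...,2]>.145)&(P[...,2]<.17)&(abs(P[...,1]-.05)<.04)&(P[...,0]>.3)&(P[...,0]<.75)
    q=P[m];print("guard",m.sum(),cv2.minAreaRect(q[:,:2].astype(np.float32)),q[:,2].max())
    m=(P[...,2]>.032)&(P[...,2]<.05)&(abs(P[...,1]+.12)<.05)&(abs(P[...,0]-.48)<.06)
    q=P[m];print("bar",m.sum(),cv2.minAreaRect(q[:,:2].astype(np.float32)),np.median(q[:,2]))
```

```text
scene 1771 ((0.5023547410964966, 0.24271422624588013), (0.15184122323989868, 0.10009673237800598), 17.386913299560547) 0.1349239990892248
guard 643 ((0.54607754945755, 0.049093130975961685), (0.3191785216331482, 0.009302541613578796), 2.0915470123291016) 0.16468094778610398
bar 146 ((0.47976112365722656, -0.12137986719608307), (0.016030188649892807, 0.06937641650438309), 88.57554626464844) 0.04283509033362626
side 1437 ((0.5008862018585205, 0.24756993353366852), (0.1543218344449997, 0.10378678888082504), 17.129940032958984) 0.1354928349426311
guard 557 ((0.5426554083824158, 0.05412495136260986), (0.3206188976764679, 0.011317993514239788), 2.2339704036712646) 0.16505851465268506
bar 144 ((0.4751119911670685, -0.11641243100166321), (0.0692385882139206, 0.019646605476737022), 2.1013262271881104) 0.04236207989692531
```

```bash
python3 -m inch '[[4.1,-2.8,0,6,1],[8.2,-5.6,0,12,1],[12.3,-8.4,0,18,1],[16.4,-11.2,0,19,1],[20.5,-14,0,19,1]]'
```

```text
clock: 1.1
tcp_pos: [0.3285, -0.3189, 0.2057]
orientation: [180.0, -0.0, 0.0]
ft_force: [0.9, -0.9, -0.6]
grip_width: 0.0942
```

View pics/crop.png

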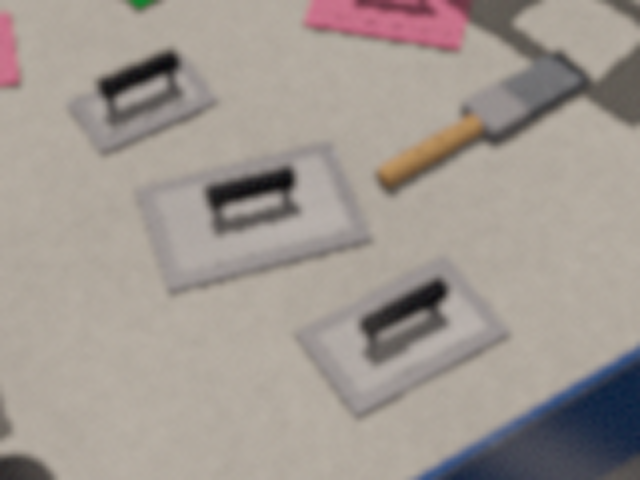

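View pics/top.png

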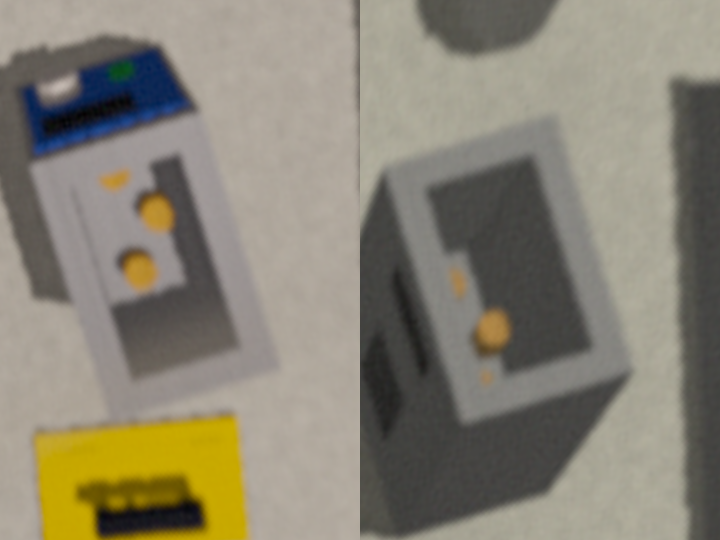

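The crop shows the three grey lids: small top left, large in the middle, and the middle size at lower right (crop 400,335). The cleaner top is found by both cameras at about (0.5015, 0.245) with yaw 17.3°. Moving above the lid.

```bash
python3 -m inch '[[3,-4,0,0,1],[6,-8,0,0,1],[9,-12,0,0,1],[12,-16,0,0,1],[14.9,-20,0,0,1]]'; python3 -m inch '[[0,0,0,0,1],[0,0,0,0,1]]'
cat > w.py <<'E'
from h import *
from bench import r
from scipy.spatial.transform import Rotation as R
import sys
def shot(name):
    s=r.read_state();f=r.grab_frame("wrist")
    T=np.eye(4);T[:3,:3]=R.from_euler("xyz",s["orientation"],degrees=True).as_matrix();T[:3,3]=s["tcp_pos"]
    T=T@f["T_tool_cam"];pickle.dump((s,f,T),open(name+".pkl","wb"))
    cv2.imwrite(f"pics/{name}.png",f["pixels"][:,:,::-1]);print(s["clock"],s["tcp_pos"],s["orientation"],s["grip_width"],s["ft_force"]);return s,f,T
E
python3 - <<'E'
from w import *
s,f,T=shot("w1")
P=cloud(f,T)
m=(P[...,2]>.036)&(P[...,2]<.05)&(abs(P[...,1]+.12)<.05)&(abs(P[...,0]-.48)<.06)
q=P[m];print("bar",m.sum(),cv2.minAreaRect(q[:,:2].astype(np.float32)),np.median(q[:,2]))
o=ortho(f,0.006,0.37,0.62,-0.2,0.0,s=2400,T=T);cv2.imwrite("pics/w1o.png",o[:,:,::-1])
E
```

```text
clock: 1.6
tcp_pos: [0.4775, -0.1185, 0.2058]
orientation: [180.0, -0.1, 0.1]
ft_force: [1.3, -1.0, 0.0]
grip_width: 0.0942
clock: 1.8
tcp_pos: [0.4767, -0.1195, 0.2054]
orientation: [180.0, 0.0, 0.2]
ft_force: [0.2, -0.2, 0.5]
grip_width: 0.094
1.8 [ 0.47672342 -0.11948855  0.20536074] [1.79968537e+02 3.31061452e-02 2.36383945e-01] 0.09395364310316524 [ 0.23555538 -0.17909633  0.52390745]
bar 618 ((0.478780061006546, -0.1205877810716629), (0.0692826583981514, 0.013910403475165367), 0.5899890065193176) 0.04236542718201228
```

View pics/w1.png

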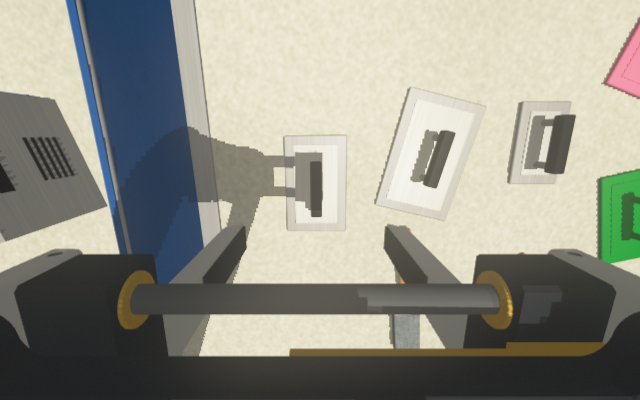

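View pics/w1o.png

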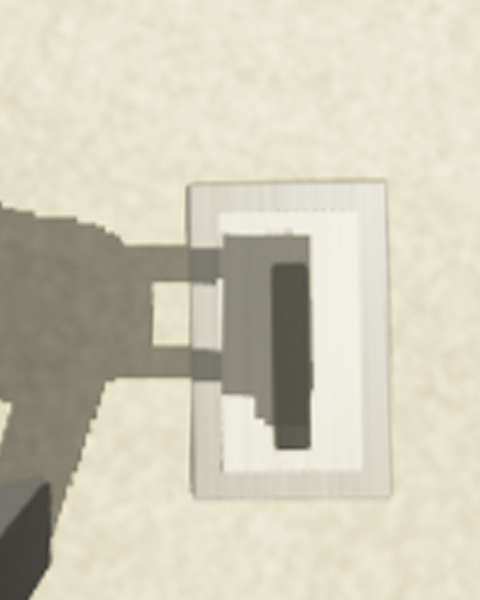

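The wrist view shows the lid at about (316,183), 82 × 130 mm rectified, with its bar at (0.4788, -0.1206) and yaw 0.6°. Nothing stands in the descent path. Descending.

```bash
python3 -m inch '[[0.2,0.1,4,0,1],[0.2,0.1,8,0,1],[0.2,0.1,12,0,1],[0.2,0.1,14,0,1],[0.2,0.1,15,0,1]]'; python3 -m inch '[[0,0,1.3,0,1],[0,0,2.6,0,1],[0,0,3.7,0,1],[0,0,3.7,0,1]]'
python3 - <<'E'
from w import *
shot("w2")
E
```

```text
clock: 2.35
tcp_pos: [0.4759, -0.1225, 0.0529]
orientation: [-179.9, 0.3, -0.1]
ft_force: [-0.7, 0.4, -0.2]
grip_width: 0.094
clock: 2.75
tcp_pos: [0.4775, -0.1212, 0.0171]
orientation: [-180.0, 0.1, 0.1]
ft_force: [-0.4, -0.7, -0.1]
grip_width: 0.0939
2.75 [ 0.47749281 -0.12115712  0.0170559 ] [-1.79952498e+02  1.38421807e-01  5.69315172e-02] 0.09386525614453137 [-0.3904094  -0.71031606 -0.09268034]
```

View pics/w2.png

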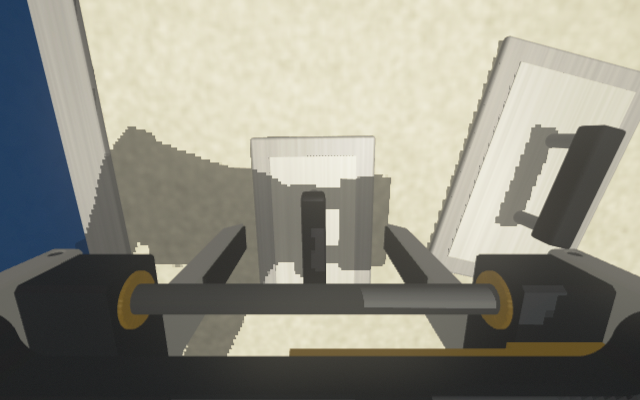

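The bar (313,240) is centred between the fingers. Closing with 35 N.

```bash
python3 -m inch '[[0,0,0,0,0],[0,0,0,0,0],[0,0,0,0,0],[0,0,0,0,0],[0,0,0,0,0]]' 35; python3 -m inch '[[0,0,0,0,0],[0,0,0,0,0],[0,0,0,0,0]]'
```

```text
clock: 3.3
tcp_pos: [0.4786, -0.1214, 0.0187]
orientation: [180.0, -0.0, 0.1]
ft_force: [0.3, -0.5, 0.4]
grip_width: 0.0576
clock: 3.6
tcp_pos: [0.4784, -0.1214, 0.0185]
orientation: [180.0, 0.0, 0.1]
ft_force: [-0.0, -0.0, 1.2]
grip_width: 0.0332
```

```bash
python3 -m inch '[[0,0,0,0,0],[0,0,0,0,0],[0,0,0,0,0],[0,0,0,0,0],[0,0,0,0,0]]';python3 -m inch '[[0,0,0,0,0],[0,0,0,0,0],[0,0,0,0,0]]'
```

```text
clock: 4.1
tcp_pos: [0.4784, -0.1212, 0.0184]
orientation: [-180.0, 0.0, 0.1]
ft_force: [-0.2, 0.8, -0.0]
grip_width: 0.0134
clock: 4.4
tcp_pos: [0.4785, -0.1212, 0.0184]
orientation: [-180.0, 0.0, 0.1]
ft_force: [-0.3, 1.9, 0.3]
grip_width: 0.0133
```

Gripped at 13.3 mm opening, which matches the 14 mm bar. Lifting.

```bash
python3 -m inch '[[0,0,-0.5,0,0],[0,0,-1.5,0,0],[0,0,-3,0,0],[0,0,-4.5,0,0],[0,0,-6,0,0]]'; python3 -m inch '[[0,0,-2,0,0],[0,0,-4,0,0],[0,0,-6,0,0],[0,0,-7.5,0,0],[0,0,-8,0,0]]'; python3 -m inch '[[0,0,-2,0,0],[0,0,-4,0,0],[0,0,-6,0,0],[0,0,-7.5,0,0],[0,0,-8,0,0]]';python3 -m inch '[[0,0,0,0,0]]'
python3 - <<'E'
from w import *
s,f,T=shot("w3")
g=r.grab_frame("scene");cv2.imwrite("pics/s3.png",g["pixels"][:,:,::-1])
E
```

```text
clock: 4.9
tcp_pos: [0.4783, -0.1216, 0.0794]
orientation: [180.0, 0.0, 0.1]
ft_force: [0.5, -0.3, -3.6]
grip_width: 0.0134
clock: 5.4
tcp_pos: [0.4794, -0.122, 0.161]
orientation: [179.9, -0.2, 0.1]
ft_force: [1.4, -0.2, -3.8]
grip_width: 0.0136
clock: 5.9
tcp_pos: [0.479, -0.1217, 0.2401]
orientation: [179.9, -0.1, 0.1]
ft_force: [0.5, -0.3, -4.0]
grip_width: 0.0135
clock: 6.0
tcp_pos: [0.4786, -0.1215, 0.2388]
orientation: [180.0, -0.0, 0.1]
ft_force: [-0.7, -0.2, -3.4]
grip_width: 0.0136
6.0 [ 0.47863381 -0.12150385  0.23883958] [ 1.79971606e+02 -4.51361565e-02  6.30183464e-02] 0.013586549694833519 [-0.73040489 -0.17316481 -3.39904452]
```

View pics/w3.png

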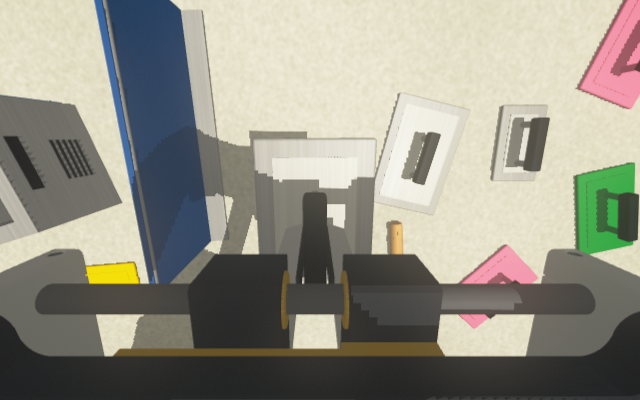

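View pics/s3.png

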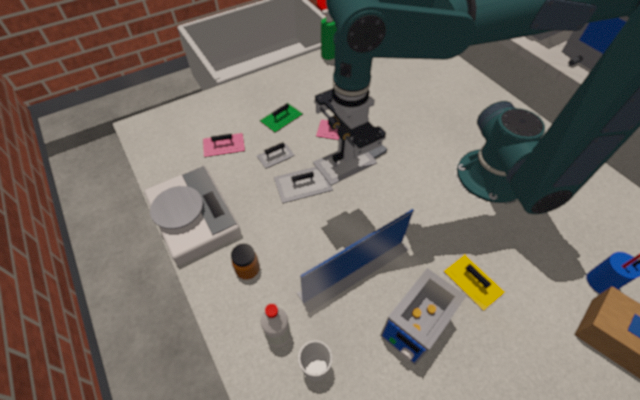

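The lid is held level at about 220 mm, and the other lids haven't moved. Carrying it over the guard.

```bash
python3 -m inch '[[0.2,-2,0,0,0],[0.4,-5.5,0,0,0],[0.7,-9.5,0,0,0],[1,-13.5,0,0,0],[1.2,-17.5,0,0,0]]'; python3 -m inch '[[0.3,-4,0,-4,0],[0.6,-8,0,-8,0],[0.9,-12,0,-12,0],[1.1,-16,0,-16,0],[1.2,-18.9,0,-17,0]]';python3 -m inch '[[0,0,0,0,0],[0,0,0,0,0],[0,0,0,0,0]]'
python3 - <<'E'
from w import *
s,f,T=shot("w4")
for n in("scene","side"):
    g=r.grab_frame(n);cv2.imwrite(f"pics/{n}4.png",g["pixels"][:,:,::-1]);pickle.dump(g,open(n+"4.pkl","wb"))
E
```

```text
clock: 6.6
tcp_pos: [0.4896, 0.055, 0.2369]
orientation: [180.0, 0.1, 0.0]
ft_force: [0.6, 0.3, -2.6]
grip_width: 0.0136
clock: 7.1
tcp_pos: [0.5011, 0.245, 0.2365]
orientation: [-180.0, 0.2, 17.3]
ft_force: [0.4, -0.3, -3.3]
grip_width: 0.0136
clock: 7.4
tcp_pos: [0.5018, 0.2417, 0.2376]
orientation: [180.0, 0.1, 17.0]
ft_force: [0.4, -0.4, -3.8]
grip_width: 0.0136
7.4 [0.50181145 0.24173993 0.23755768] [1.79956600e+02 9.93532564e-02 1.70088758e+01] 0.013601040137087109 [ 0.36225305 -0.3650722  -3.81186713]
```

View pics/w4.png

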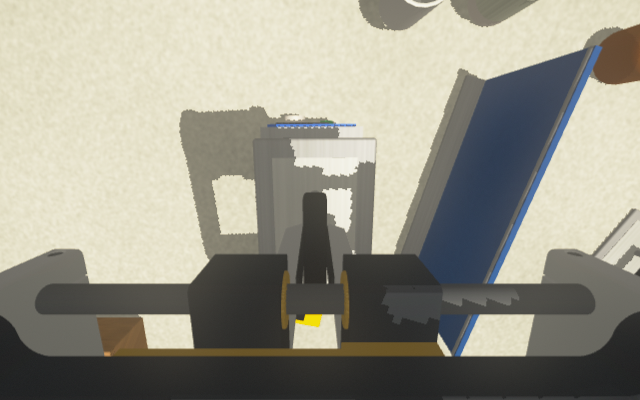

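View pics/side4.png

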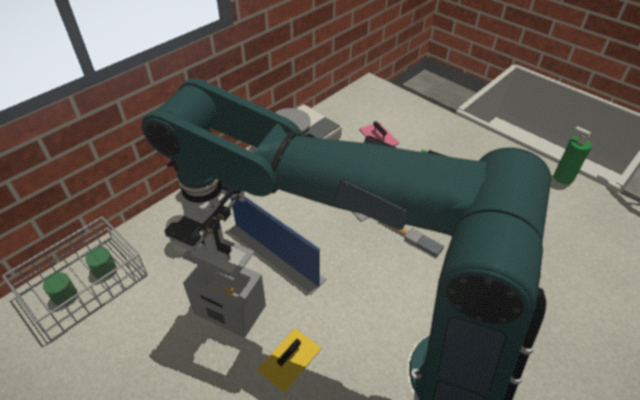

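View pics/scene4.png

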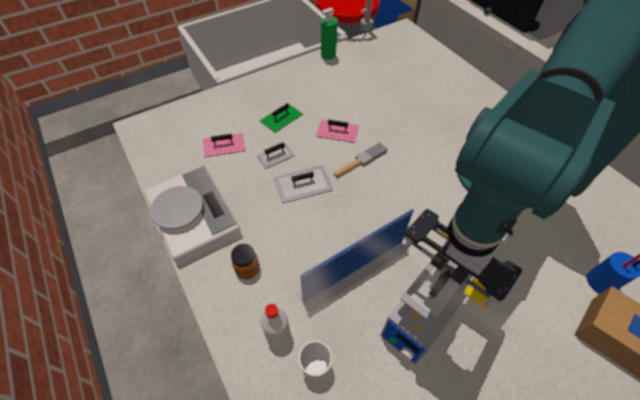

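The lid is over the cleaner, level, and past the guard. In the wrist view its front edge is at row 138, columns 254–376, and the cleaner's blue panel edge at row 125, columns 268–356. I compare lid and cleaner in the wrist camera's own frame.

Run:
```python
from w import *
s,f,T=pickle.load(open("w4.pkl","rb"));P=cloud(f,T)
K=f["camera_matrix"]
def at(u,v,z):
    d=T[:3,:3]@np.array([(u-K[0,2])/K[0,0],(v-K[1,2])/K[1,1],1]);return T[:3,3]+d*(z-T[2,3])/d[2]
a,b=at(254,138.5,.225),at(376.5,138.5,.225);print("lid front",a,b,(a+b)/2,np.linalg.norm(a-b))
ux=np.array([np.cos(np.radians(17)),np.sin(np.radians(17))])
print("lid centre",((a+b)/2)[:2]-.067*ux,"yaw",np.degrees(np.arctan2((a-b)[1],(a-b)[0]))-90, "tcp",s["tcp_pos"])
px=f["pixels"].astype(int);bl=(px[...,2]-px[...,0]>40);bl[:,400:]=0;bl[:,:240]=0;bl[200:]=0
v,u=np.where(bl);print(u.min(),u.max(),v.min(),v.max(),P[bl][::12].round(3).tolist())
for n in("scene","side"):
    g=pickle.load(open(n+"4.pkl","rb"));Q=cloud(g)
    m=(Q[...,2]>.215)&(Q[...,2]<.232)&(np.hypot(Q[...,0]-.5,Q[...,1]-.243)<.085)
    q=Q[m];print(n,m.sum(),cv2.minAreaRect(q[:,:2].astype(np.float32)),np.median(q[:,2]))
c=cv2.resize(f["pixels"][90:260,230:400],None,fx=4,fy=4,interpolation=cv2.INTER_CUBIC);cv2.imwrite("pics/w4c.png",c[:,:,::-1])
```

```text
lid front [0.55315873 0.29916539 0.225     ] [0.57695462 0.22141824 0.225     ] [0.56505668 0.26029181 0.225     ] 0.08130721274441599
lid centre [0.50098426 0.24070291] yaw 17.017654816306276 tcp [0.50181145 0.24173993 0.23755768]
268 355 123 126 [[0.586, 0.247, 0.055], [0.568, 0.292, 0.121], [0.572, 0.28, 0.121], [0.576, 0.269, 0.123], [0.579, 0.257, 0.121], [0.583, 0.246, 0.121], [0.586, 0.234, 0.121], [0.563, 0.307, 0.121], [0.566, 0.296, 0.121], [0.57, 0.284, 0.122], [0.573, 0.272, 0.121], [0.577, 0.261, 0.122], [0.581, 0.249, 0.12], [0.584, 0.237, 0.121], [0.588, 0.226, 0.12], [0.567, 0.29, 0.121], [0.572, 0.272, 0.134], [0.58, 0.246, 0.132]]
scene 1861 ((0.5027280449867249, 0.23953919112682343), (0.1336175948381424, 0.08398069441318512), 17.33745002746582) 0.2255432667201358
side 1359 ((0.4992319643497467, 0.24484381079673767), (0.13449497520923615, 0.08538638800382614), 17.652624130249023) 0.22656611243075686
```

View pics/w4c.png

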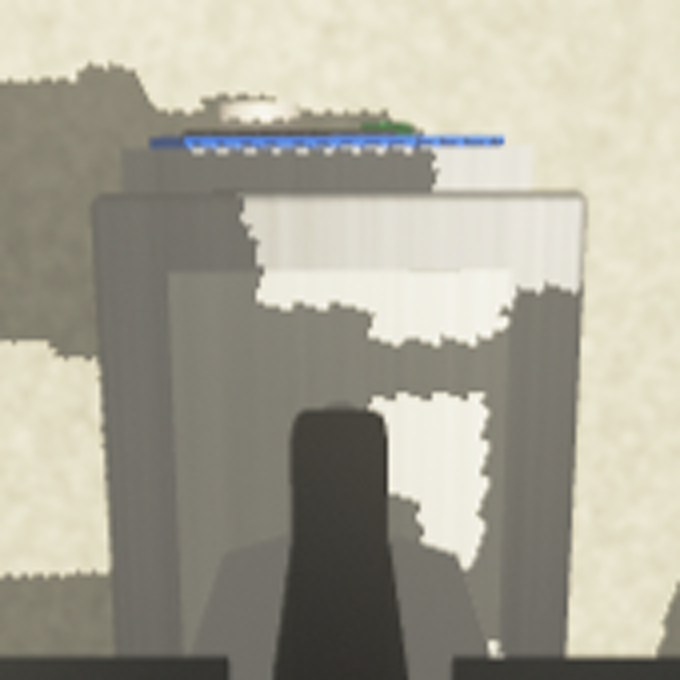

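Comparing lid with cleaner in each camera, the lid is off by about 3 mm in y and 1 mm in x, and yaw agrees within 0.5°. In tool axes the correction is x +0.2 cm, y −0.3 cm. Descending partway first.

```bash
python3 -m inch '[[0.2,-0.3,1,0,0],[0.2,-0.3,2,0,0],[0.2,-0.3,3,0,0],[0.2,-0.3,4,0,0],[0.2,-0.3,4.5,0,0]]';python3 -m inch '[[0,0,0,0,0],[0,0,0,0,0],[0,0,0,0,0]]'
cat > chk.py <<'E'
from w import *
C={"scene":(.50235,.24271,17.39),"side":(.50089,.24757,17.13)}
def chk(k,z):
    s,f,T=shot("w"+k)
    for n in("scene","side"):
        g=r.grab_frame(n);cv2.imwrite(f"pics/{n}{k}.png",g["pixels"][:,:,::-1]);Q=cloud(g)
        m=(Q[...,2]>z-.005)&(Q[...,2]<z+.009)&(np.hypot(Q[...,0]-.5,Q[...,1]-.243)<.085)
        q=Q[m];R_=cv2.minAreaRect(q[:,:2].astype(np.float32));A=np.c_[q[:,:2],np.ones(len(q))]
        print(n,m.sum(),R_,"dxy",np.array(R_[0])-C[n][:2],"top z",np.median(q[:,2]),"slope",np.linalg.lstsq(A,q[:,2],rcond=None)[0][:2])
E
python3 -c "
from chk import *
chk('5',.180)"
```

```text
clock: 8.05
tcp_pos: [0.5023, 0.2458, 0.1913]
orientation: [180.0, 0.2, 17.1]
ft_force: [0.1, -0.5, -4.4]
grip_width: 0.0137
clock: 8.35
tcp_pos: [0.5034, 0.2463, 0.1942]
orientation: [180.0, -0.1, 17.1]
ft_force: [-0.1, -0.1, -2.7]
grip_width: 0.0137
8.35 [0.50342734 0.24627003 0.19419761] [ 1.79999418e+02 -8.31903831e-02  1.70706313e+01] 0.013663424380811804 [-0.05809152 -0.1193074  -2.70834692]
scene 1661 ((0.5072715878486633, 0.24525010585784912), (0.1275467425584793, 0.08408121764659882), 17.472633361816406) dxy [0.00492159 0.00254011] top z 0.18196314496541965 slope [ 0.0008301  -0.00087264]
side 1275 ((0.5003710389137268, 0.2489776313304901), (0.13400664925575256, 0.08536034822463989), 17.211111068725586) dxy [-0.00051896  0.00140763] top z 0.182450794232756 slope [0.0035912 0.0005722]
```

Scene sees 127 mm of the lid (one end occluded), so I rely on the side camera: the lid is within about 1.5 mm and level, underside at 176 mm. Final slow descent of 2.6 cm with a small correction.

```bash
python3 -m inch '[[0,0.1,0.5,0,0],[0,0.1,1.0,0,0],[0,0.1,1.5,0,0],[0,0.1,2.0,0,0],[0,0.1,2.3,0,0]]';python3 -m inch '[[0,0,0.2,0,0],[0,0,0.3,0,0],[0,0,0.3,0,0],[0,0,0.3,0,0],[0,0,0.3,0,0]]'; 
python3 -c "
from chk import *
chk('6',.156)
print(r.read_state()['joint_velocities'].round(2))"
```

```text
clock: 9.0
tcp_pos: [0.503, 0.245, 0.1694]
orientation: [180.0, 0.1, 17.1]
ft_force: [-0.4, -0.2, -3.8]
grip_width: 0.0137
clock: 9.5
tcp_pos: [0.5035, 0.2452, 0.1677]
orientation: [180.0, -0.0, 17.1]
ft_force: [-0.2, -0.6, -3.9]
grip_width: 0.0136
9.5 [0.50352505 0.24519127 0.16773747] [ 1.79993949e+02 -3.32739547e-02  1.70682139e+01] 0.013582856048945087 [-0.22906524 -0.6294701  -3.91934952]
scene 1538 ((0.5089962482452393, 0.2446264624595642), (0.12356796115636826, 0.08418193459510803), 17.43024444580078) dxy [0.00664625 0.00191646] top z 0.15547342070986492 slope [-6.70045797e-05 -1.30358500e-03]
side 1216 ((0.5010871887207031, 0.24787887930870056), (0.13462838530540466, 0.08661575615406036), 17.13532257080078) dxy [0.00019719 0.00030888] top z 0.1561003506544802 slope [0.00126193 0.00331929]
[-0.04  0.03  0.14 -0.03 -0.07  0.  ]
```

Run:
```python
import cv2
a=cv2.imread("pics/scene6.png")[240:380,360:520];b=cv2.imread("pics/side6.png")[200:340,150:310]
cv2.imwrite("pics/c6.png",cv2.resize(cv2.hconcat([a,b]),None,fx=2.5,fy=2.5,interpolation=cv2.INTER_CUBIC))
```

```text
(no output)
```

View pics/c6.png

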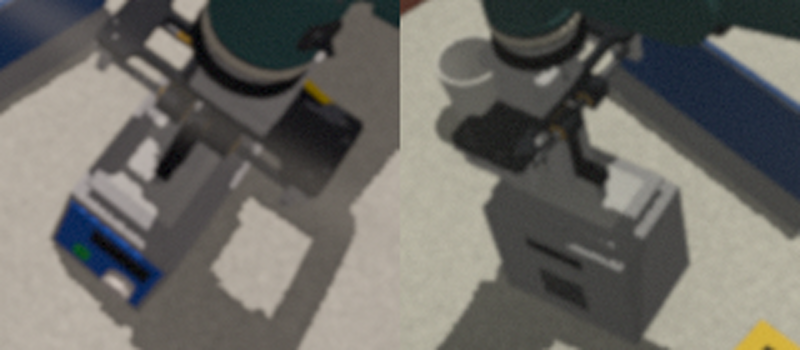

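View pics/w6.png

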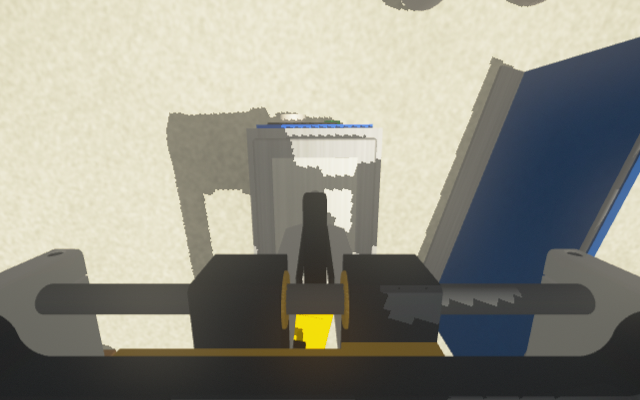

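The views agree: the wrist picture shows the cleaner top (columns 248–381) evenly framing the lid. The underside is about 15 mm above the cleaner's top, and the lid is level and still. Handing in.

```bash
python3 -c "
from bench import r
print(r.job_done()); s=r.read_state(); print(s['clock'],s['tcp_pos'],s['grip_width'],s['ft_force'])"
```

```text
the job is handed in; nothing more can be done
None
the job is handed in; nothing more can be done
```

I handed the job in with the middle-size lid (the grey one nearest the guard) held about 15 mm above the cleaner's top. I gripped it by its bar at 35 N and carried it over the guard with about 60 mm to spare. The whole job took 9.5 s of robot time, well inside the 48 s limit.

**Position:** The side camera put the lid's centre within 0.5 mm of the cleaner's centre. The wrist picture showed the cleaner's top framing it evenly.

**Angle and height:** The lid was squared up to within about 0.5° and level to within about 0.3°. The plate's top read 155.5–156 mm, so its underside was at about 150 mm.

**Grip:** The lid was still in the fingers at 13.6 mm opening with a steady pull of about 4 N. There was no sign of contact with the guard or the cleaner.

**Disagreement:** The scene camera gave an offset of about 6.6 mm in x. It saw only 124 mm of the 134 mm plate because the gripper hid one end. Allowing for that leaves about 2 mm, which agrees with the other views.

**Not re-checked:** I did not re-measure the other lids and loose things at the end. They looked unmoved in the scene picture after the guard crossing, and I saw nothing moved later. No verdict was reported, and the robot's state could not be read after the hand-in.

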